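# Weigh the potted succulents and put them away in the iron stand

### The arm

A 7-joint arm with a two-finger parallel gripper is mounted at the origin on the work surface. World frame = base frame: x ahead of the robot, y to its left, z up, the work surface at z = 0. Lengths are in m, angles in rad, forces in N, time in s.
With the tool pointing down it reaches from about 0.425 to 0.925 m from the base axis. Payload 6.8 kg.
Tool frame: the origin (TCP) lies on the front face of the gripper's body, between the roots of the fingers; the fingertips stand 73 mm ahead of it and the grasp point (between the pads) lies 54 mm ahead of it (env.nose_length is the distance from the TCP to the fingertips, in m); z points along the fingers, y is the line along which they close (so a half turn about z gives the same grasp; the last joint's range is limited). The gripper opens to 85 mm and grips with 20 to 120 N. Pads are 22 mm wide; open, the fingers measure 114 mm over their backs; the gripper's body (76 mm by 85 mm) begins 54 mm behind the grasp point. The pads swing forward as they close: fully open they stand 13 mm farther back than shut.
Start: joints at [-1.332, 0.477, 0.022, 1.555, -0.011, 1.109, -0.083], TCP at [0.229, 0.635, 0.304] pointing down, gripper open.
Joint ranges: [-2.96, 2.96], [-0.34, 2.1], [-1.41, 1.46], [0.24, 2.44], [-1.37, 4.51], [0.17, 1.92], [-2.96, 2.96]. Speed limits (rad/s): [2.39, 2.39, 3.14, 3.14, 3.14, 3.14, 3.14].

### API

Orientations are given as a unit quaternion [w, x, y, z].
In Python, from cell import env, kin, camera, calibration, job gives the robot as it stands. The module is installed in compiled form; this text tells all that it offers. Calls block until the motion is done:
- env.reach(position, orientation): joint-space move of the TCP to a pose.
- env.movel(position, velocity=0.15, rot=None, stop_force=None): straight line of the TCP; rot=None keeps the orientation; velocity is the mean speed in m/s. With stop_force (N) it stops when the force on the tool has changed by that much, and returns True; else False.
- env.goto_joints(angles): joint-space move.
- env.grip(opening, f_grip=None): finger opening in m; f_grip is the grip in N (None keeps the last); returns when the fingers have stopped.
- env.dwell(seconds).
- kin.inverse_kinematics(position, orientation): joint angles nearest the present ones, or None.
- env.get_state(): the state.
- camera(name): name is "side" or "top" or "wrist"; returns (picture, depth): 400x640x3 uint8, blue, green, red; 400x640 float32, m along the optical axis (not along the pixel's ray), 0 where there is no reading.
- calibration(name): a dict with "fx", "fy", "cx", "cy" (pixels), "k1" (the pictures are not rectified: a ray, as slopes to the right and down, at radius r is drawn at 1 + k1 r^2 times it, then the intrinsics apply), "rvec" (rotation vector, rad) and "tvec" (3), from world to camera coordinates, as OpenCV has them. Camera axes: x right, y down, z forward; pixel columns grow to the right and rows downward; lengths in m; the calibration is good to about 2 mm. A picture is of the moment at which its call begins: read the wrist's pose just before it. calibration takes no time and is no camera call; for the wrist camera it gives the pose at the moment of the call.
A pose or a line that the arm cannot do raises env.PlanningError and nothing moves.
- job.job_done(): hands the job in; it is judged then, once.
The state is a dict: "time": time; "qpos": joint angles; "joint_velocities": joint speeds; "joint_torque": joint torques, N m; "tcp_pos": TCP position; "orientation": TCP orientation; "force": force on the tool from outside, world axes, zero at the start; "torque": the same for the moment, N m; "opening": finger opening in m; "gripper_force": force on a finger pad.
Only numpy, scipy, OpenCV 4.12 (cv2) and the standard library are available. Lean on these libraries where they do the work, as an engineer would, in place of code of your own. Each camera call takes 0.05 s, during which the arm holds its last target. There are 200 camera calls.

### The job

Weigh the little potted succulents (two or three of them) all together on the beam scale: with the beam arrested, stand every planted pot upright on the pan, swing the arrest lever fully over to free the beam, let the loaded pan sink and settle for a second or so without touching pan or pots, then swing the lever fully back so that the beam is arrested level again with the pots still on it. After that stand the pots upright in the wooden tray and slide the loaded tray fully home into the black iron stand, handle outwards; handle the pan and pots only while the beam is arrested, and leave everything else where it is.

Things in the scene. Friction and masses are not known exactly. Their poses are not given: they have to be found in the camera images.
- pan: Steel scale pan on the beam's pan end, rigid with the beam: inside 200 mm (x) by 80 mm (y), rim 3 mm thick, 8 mm above the floor. Origin: centre of the floor's upper face, 88 mm above the table when arrested; y points outward along the beam, whose pivot lies 120 mm to -y and 13 mm below; z up.
- beam (a joint): Tilt of the hinged beam, rad: 0 level, positive = pan end down, stops at -0.09 and 0.09. Free and empty, the counterweight sinks; any two pots outweigh it, so the loaded pan sinks to about 0.09. Arrested, a bar lifts the beam level and holds it.
- arrest_lever (a joint): Swing of the arrest lever, rad: 0 = arrested (leans away from the pan), 1.0 = beam free (leans towards the pan), its end stops. In between, the bar under the beam sinks in proportion. It stays where it is left; 2 to 5 N at the knob moves it. It swings in an upright plane along the beam.
- lever_knob (a point): Centre of the black ball knob, 24 mm in diameter, on the upper end of the arrest lever (10 mm rod, 85 mm from pivot to knob centre). It is 105 mm above the table at either end of the swing, 115 mm midway, and moves 82 mm sideways along the beam; clear space above it.
- lever_pivot (a point): The lever's hinge point, 30 mm above the table at the front of the scale; axes of the scale. The hinge axis is x; the knob moves towards +y to free the beam and the lever stands upright at 0.5 rad. The scale's white base plate spans -35 to 135 mm in x, -65 to 135 mm in y of this, 12 mm thick.
- scale: The scale's fixed white base. Origin on the table under the beam's pivot (two posts, 86 mm tall, pivot at 75 mm); y towards the pan (its centre at y 120 mm), lever pivot at x -65, y -35 mm. The steel counterweight, 48 mm across, is at y -120 mm, its top 121 mm above the table.
- tray: Loose light-wood tray, 200 mm (x) by 92 mm (y) outside, walls 4 mm thick and 12 mm high, floor 4 mm thick, open-topped, about 0.3 kg, with room for three pots in a row along x. Origin: centre of its underside. The handle is at its -x end; the +x end goes first into the stand.
- tray_handle (a point): Middle of the tray's black iron handle: a 10 mm round bar along tray y, 68 mm long, 150 mm to -x of the tray's origin and 45 mm above its underside, on two slanting legs from the bar's ends down to the tray. Axes as the tray's.
- stand_mouth (a point): Middle of the open front of the fixed black iron stand, at table height; x points into it, z up. Its bay is 180 mm deep to the back stop, 112 mm wide between side rails 20 mm high, whose flared ends reach 35 mm out in front of this point; the tray slides in on the table. Four 10 mm posts carry a barred roof, 130 mm up and 8 mm thick.
- stand_lip (a point): Point on the table 20 mm in front of the stand's mouth (axes as the mouth's): where the middle of the tray's handle-end wall lies when the tray is fully home against the back stop, so that the tray's origin is then 100 mm to +x of this point, and the handle 50 mm to -x.
- pot_a: Loose potted succulent: a low straight-sided terracotta pot, a cylinder 44 mm in diameter and 34 mm tall, with a small pale leaf rosette on top, 55 mm high over all; about 0.13 kg. Origin: centre of the foot, z up along the pot. May be absent (None).
- pot_b: Loose potted succulent: a low straight-sided terracotta pot, a cylinder 48 mm in diameter and 34 mm tall, with a round ball cactus on top, 58 mm high over all; about 0.13 kg. Origin: centre of the foot, z up along the pot. May be absent (None).
- pot_c: Loose potted succulent: a low straight-sided terracotta pot, a cylinder 52 mm in diameter and 34 mm tall, with a large dark leaf rosette on top, 61 mm high over all; about 0.13 kg. Origin: centre of the foot, z up along the pot. May be absent (None).
- pot_d: Loose potted succulent: a low straight-sided terracotta pot, a cylinder 48 mm in diameter and 34 mm tall, with a finger-shaped cactus with a side shoot on top, 58 mm high over all; about 0.13 kg. Origin: centre of the foot, z up along the pot. May be absent (None).
- empty_pot: Bystander: empty terracotta pot with no plant, open at the top, 60 mm across and 48 mm tall, stands among the succulents; origin under its centre.
- candle_jar: Bystander: closed jar, 60 mm across, 70 mm tall; origin under its centre.
- spoon: Bystander: metal planting spoon, 150 mm long, lying flat; origin near its middle.
- spray_bottle: Bystander: bottle 54 mm across, 160 mm tall; origin under its centre.
- bowl: Bystander: blue ceramic bowl 110 mm across, 45 mm tall; origin under its centre.
- match_box: Bystander: small cardboard box 55 x 36 x 16 mm; origin under its centre.
- coaster: Bystander: cork disc 70 mm across, 8 mm thick; origin under its centre.

How it is judged:
By the outcome, as a careful person would: the job done as asked, in the order asked, and still so for the second after the job is handed in, with the robot touching nothing.
Of pot_a, pot_b, pot_c, pot_d only 2 to 3 are there at a start; the rules pass over those that are not, and their reading is None.
At some moment in a run one of pot_a, pot_b, pot_c, pot_d may be knocked a few centimetres aside while the robot is not near it.
It also fails if it takes over 210 s, if anything falls off the work surface, if the arm or the gripper's body presses on something with over 40 N, if the wrist force passes 120 N, or if a joint passes its speed limit or range.

## Working session

There is one attempt and no reset: what is moved stays moved. The work goes in short steps, each a Python script; the robot and the scene stay as the last script left them, time stands still between calls to the robot, and variables do not carry over. Pictures are saved under pics/ and viewed, at most 14 in all, crops included, and the job is handed in when it is done.

```bash
mkdir -p pics; ls; cat > h.py <<'E'
import numpy as np, cv2
from scipy.spatial.transform import Rotation as R
from cell import env, kin, camera, calibration, job
def shot(name):
    c=calibration(name); p,d=camera(name); return p,d,c
def world(d,c):
    """per pixel world points from depth"""
    v,u=np.mgrid[0:d.shape[0],0:d.shape[1]].astype(float)
    K=np.array([[c['fx'],0,c['cx']],[0,c['fy'],c['cy']],[0,0,1]])
    pts=np.stack([u.ravel(),v.ravel()],1)[:,None]
    n=cv2.undistortPoints(pts,K,np.array([c['k1'],0,0,0.])).reshape(d.shape+(2,))
    cam=np.dstack([n[...,0]*d,n[...,1]*d,d])
    Rm=cv2.Rodrigues(np.array(c['rvec'],float))[0]; t=np.array(c['tvec'],float).ravel()
    W=(cam-t)@Rm
    W[d==0]=np.nan
    return W
def ray(c,u,v,z):
    K=np.array([[c['fx'],0,c['cx']],[0,c['fy'],c['cy']],[0,0,1]])
    n=cv2.undistortPoints(np.array([[[u,v]]],float),K,np.array([c['k1'],0,0,0.])).ravel()
    Rm=cv2.Rodrigues(np.array(c['rvec'],float))[0]; t=np.array(c['tvec'],float).ravel()
    o=-Rm.T@t; r=Rm.T@np.array([n[0],n[1],1]); return o+r*(z-o[2])/r[2]
def down(yaw):
    """tool down, tool y (closing) axis at angle yaw in world xy"""
    y=np.array([np.cos(yaw),np.sin(yaw),0]); z=np.array([0,0,-1.]); x=np.cross(y,z)
    q=R.from_matrix(np.stack([x,y,z],1)).as_quat(); return [q[3],q[0],q[1],q[2]]
E
python3 - <<'E'
from h import *
for n in('top','side','wrist'):
    p,d,c=shot(n); cv2.imwrite(f'pics/{n}0.png',p); np.savez(f'pics/{n}0.npz',p=p,d=d,**c); print(n,c)
print(env.get_state())
E
```

```text
pics
top {'fx': 419.2858139734478, 'fy': 419.2858139734478, 'cx': 319.04644374219606, 'cy': 203.35270216885408, 'k1': -0.04309748310455574, 'rvec': array([ 2.15482779, -2.15116752,  0.10272723]), 'tvec': array([0.10433275, 0.55507655, 1.07656281])}
side {'fx': 366.1683290732158, 'fy': 366.1683290732158, 'cx': 328.4312543780938, 'cy': 200.47962332163485, 'k1': -0.07179708313992803, 'rvec': array([ 2.24249856, -0.13757323,  0.03690432]), 'tvec': array([-0.50161688,  0.17281706,  0.96371304])}
wrist {'fx': 298.95347701118476, 'fy': 298.95347701118476, 'cx': 321.2088938928683, 'cy': 199.95389749052012, 'k1': -0.009112278123273086, 'rvec': array([-2.38267288, -1.67437836, -0.22269785]), 'tvec': array([-0.67284217, -0.03520043,  0.37860573])}
{'time': 0.15, 'qpos': array([-1.33205873,  0.47761988,  0.02236332,  1.55616079, -0.01147726,
        1.10929066, -0.08312739]), 'joint_velocities': array([ 0.00073094, -0.00226775, -0.00083632, -0.00377227, -0.00055905,
        0.00027496, -0.00088072]), 'joint_torque': array([ 2.17919442e-03, -5.96920717e+01,  1.60979491e+00, -2.81492275e+01,
        1.26617763e-02,  6.52417002e-03,  3.88131085e-06]), 'tcp_pos': array([0.22934956, 0.63449577, 0.30316969]), 'orientation': array([-5.61927173e-05,  1.72557530e-01,  9.84999210e-01, -6.72786719e-04]), 'force': array([-0.53065267,  0.24312092,  0.97919577]), 'torque': array([ 0.01300614, -0.03340755, -0.04110513]), 'gripper_force': 0.0, 'opening': 0.08549373546531464}
```

View pics/top0.png

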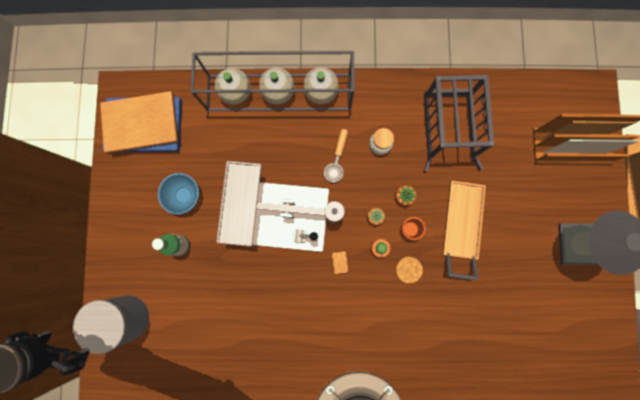

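View pics/side0.png

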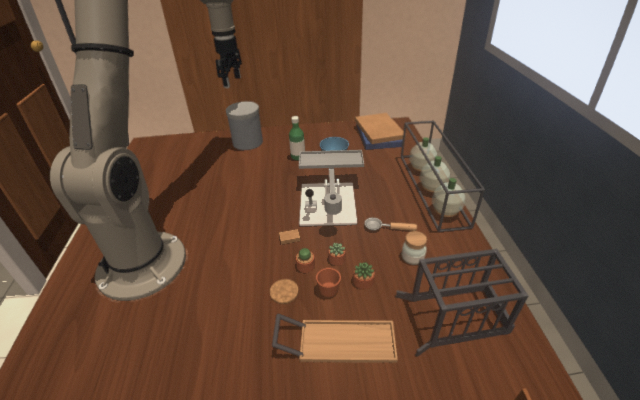

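The top view shows the pan at (240,203), the knob at (313,237), and planted pots at (376,216), (405,195) and (381,248). The empty pot is at (413,229), the tray at (464,220) with its handle towards the robot at (461,268), and the stand around (460,120) with its mouth facing the robot. Next I'll measure these.

```bash
cat > m.py <<'E'
from h import *
z=np.load('pics/top0.npz'); c={k:z[k] for k in('fx','fy','cx','cy','k1','rvec','tvec')}
for k in('fx','fy','cx','cy','k1'): c[k]=float(c[k])
W=world(z['d'],c); p=z['p']; H=W[...,2]
hsv=cv2.cvtColor(p,cv2.COLOR_BGR2HSV)
def at(u,v): return W[v,u].round(3)
for n,uv in dict(table=(300,300),pan=(240,203),knob=(313,237),cw=(335,211),pa=(376,216),pb=(405,195),pc=(381,248),emp=(413,229),tray=(464,220),hand=(461,276),stroof=(460,100)).items(): print(n,at(*uv), hsv[uv[1],uv[0]])
# height blobs
def blobs(mask,box,name,mina=15):
    u0,u1,v0,v1=box; m=np.zeros(mask.shape,np.uint8); m[v0:v1,u0:u1]=mask[v0:v1,u0:u1]
    n,l,s,ce=cv2.connectedComponentsWithStats(m)
    for i in range(1,n):
        if s[i,4]<mina: continue
        q=W[l==i]; xy=q[:,:2]
        (cx,cy),(w,h),a=cv2.minAreaRect((xy*1000).astype(np.float32))
        print(name,'pix',ce[i].round(),'n',s[i,4],'mean',np.nanmean(q,0).round(4),'rect',round(cx,1),round(cy,1),round(w,1),round(h,1),round(a,1),'zmax',np.nanmax(q[:,2]).round(3),'hsv',np.median(hsv[l==i],0))
blobs((H>.02)&(H<.08),(355,435,170,285),'pots')
blobs((H>.004)&(H<.06),(430,500,170,290),'tray')
blobs((H>.080)&(H<.105),(200,275,140,260),'pan')
blobs((H>.095)&(H<.13),(290,330,225,250),'knob',5)
blobs((H>.11)&(H<.13),(320,350,195,225),'cw',5)
blobs((H>.006)&(H<.018),(245,335,175,260),'base')
blobs((H>.12)&(H<.16),(415,510,60,180),'roof')
blobs((H>.006)&(H<.03),(415,510,60,180),'rails')
E
python3 m.py; python3 - <<'E'
import cv2
p=cv2.imread('pics/top0.png'); q=cv2.imread('pics/side0.png')
a=cv2.resize(p[60:290,350:510],None,fx=2.5,fy=2.5,interpolation=cv2.INTER_CUBIC)
b=cv2.resize(q[225:310,260:400],(400,243),interpolation=cv2.INTER_CUBIC)
import numpy as np
o=np.zeros((a.shape[0],800,3),np.uint8); o[:,:400]=a; o[:243,400:]=b
cv2.imwrite('pics/crop1.png',o)
E
```

```text
table [0.3   0.156 0.002] [ 12 190 145]
pan [0.549 0.304 0.09 ] [ 19  31 238]
knob [0.463 0.118 0.115] [ 8 27 38]
cw [0.526 0.065 0.126] [  8  31 125]
pa [ 0.52  -0.043  0.048] [ 45  90 128]
pb [ 0.573 -0.117  0.062] [ 48 126  97]
pc [ 0.437 -0.054  0.056] [ 47 109 168]
emp [ 0.489 -0.147  0.005] [ 11 193 235]
tray [ 0.513 -0.285  0.006] [ 17 145 244]
hand [ 0.366 -0.259  0.047] [  5  27 104]
stroof [ 0.851 -0.289  0.001] [ 12 195 131]
pots pix [405. 195.] n 316 mean [ 0.5751 -0.1207  0.043 ] rect 576.5 -123.5 51.4 50.0 73.1 zmax 0.063 hsv [ 27. 130. 132.]
pots pix [376. 216.] n 213 mean [ 0.5205 -0.043   0.0408] rect 521.5 -43.6 39.1 42.7 87.5 zmax 0.059 hsv [ 28. 102. 157.]
pots pix [415. 228.] n 217 mean [ 0.4904 -0.1448  0.0406] rect 489.3 -138.5 57.3 57.6 0.6 zmax 0.053 hsv [ 10. 194. 165.]
pots pix [380. 248.] n 274 mean [ 0.4377 -0.0531  0.0419] rect 437.8 -54.1 46.4 46.4 61.9 zmax 0.061 hsv [ 15.  167.5 175.5]
tray pix [463. 227.] n 1642 mean [ 0.4943 -0.2799  0.012 ] rect 488.8 -282.2 100.2 257.5 83.1 zmax 0.055 hsv [ 17. 143. 242.]
pan pix [240. 203.] n 2939 mean [0.5487 0.
[... 706 characters left out ...]
[ 0.7729 -0.2539  0.1365] rect 774.1 -253.6 182.0 131.7 1.8 zmax 0.143 hsv [  9.  33. 109.]
rails pix [466. 107.] n 170 mean [ 0.825  -0.3002  0.0174] rect 804.8 -305.6 148.4 32.2 16.3 zmax 0.03 hsv [ 9.  30.  44.5]
rails pix [428. 130.] n 297 mean [ 0.7586 -0.1908  0.0182] rect 757.7 -191.9 20.9 224.3 87.9 zmax 0.03 hsv [ 8. 38. 58.]
rails pix [433.  94.] n 18 mean [ 0.8613 -0.2097  0.0196] rect 861.2 -209.8 11.4 4.5 64.0 zmax 0.03 hsv [10.  28.5 41.5]
rails pix [447.  93.] n 60 mean [ 0.8644 -0.2482  0.0211] rect 865.7 -247.3 9.9 37.0 4.2 zmax 0.03 hsv [ 9.  31.  56.5]
rails pix [476. 158.] n 90 mean [ 0.6812 -0.3199  0.0167] rect 681.6 -320.6 65.0 14.4 17.0 zmax 0.029 hsv [ 9.  29.5 57. ]
```

View pics/crop1.png

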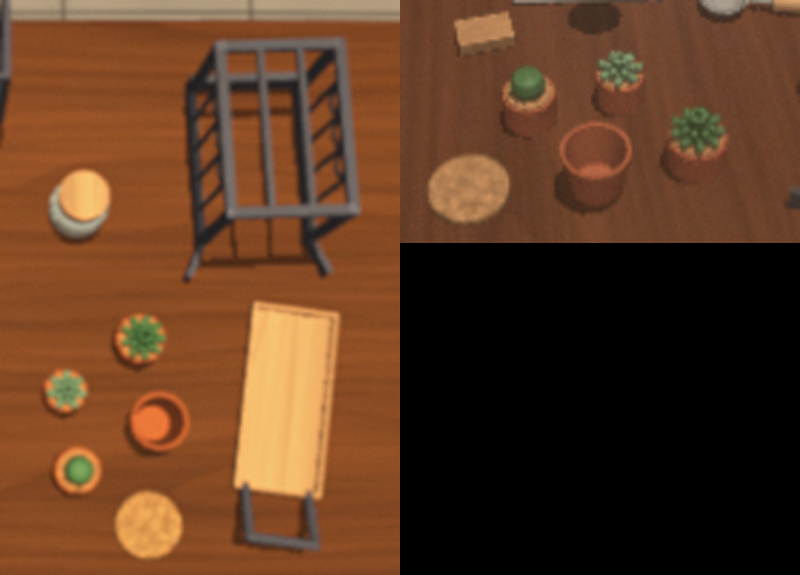

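```bash
cat >> h.py <<'E'
YS=np.deg2rad(-5.55); sx=np.array([np.cos(YS),np.sin(YS)]); sy=np.array([-np.sin(YS),np.cos(YS)])
PAN=np.array([.5487,.3049]); SO=PAN-.12*sy
OFF=dict(A=0.,B=-.060,C=.060); DIA=dict(A=.044,B=.048,C=.052)
GH=.082
def find(expect,zfoot=0.,r=.05):
    """pot centres by height band of the pot+plant above its foot, nearest to the expected xy"""
    p,d,c=shot('top'); W=world(d,c); H=W[...,2]-zfoot; out={}
    for k,e in expect.items():
        near=np.hypot(W[...,0]-e[0],W[...,1]-e[1])<r+.03
        n,l,s,_=cv2.connectedComponentsWithStats(((H>.02)&(H<.075)&near).astype(np.uint8))
        hsv=cv2.cvtColor(p,cv2.COLOR_BGR2HSV); best=None
        for i in range(1,n):
            m=l==i
            if s[i,4]<100: continue
            g=np.mean((hsv[m][:,0]>32)&(hsv[m][:,0]<85))
            q=W[m]; (x,y),(w,h),_=cv2.minAreaRect((q[:,:2]*1000).astype(np.float32))
            if g>.08 and (best is None or np.hypot(x/1000-e[0],y/1000-e[1])<np.hypot(*(best[:2]-e))):
                best=np.array([x/1000,y/1000,w/1000,h/1000,np.nanmax(q[:,2])])
        out[k]=best
        print(k,None if best is None else best.round(4),'t',round(env.get_state()['time'],1))
    return out
def over(xy,z=.30,yaw=YS+np.pi/2):
    env.reach([xy[0],xy[1],z],down(yaw))
def pick(xy,dia,zfoot,yaw=YS+np.pi/2,op=None):
    env.grip(op or dia+.022); over(xy,.24+zfoot*.6,yaw)
    if env.movel([xy[0],xy[1],zfoot+GH],.15,stop_force=8): print('contact going down',env.get_state()['tcp_pos'])
    env.grip(dia-.02,40); s=env.get_state(); print('grip',round(s['opening'],4),s['gripper_force'],s['tcp_pos'].round(4))
    env.movel([xy[0],xy[1],zfoot+.25],.2)
def place(xy,dia,zfoot,yaw=YS+np.pi/2):
    over(xy,.25+zfoot*.6,yaw)
    env.movel([xy[0],xy[1],zfoot+GH+.012],.15)
    hit=env.movel([xy[0],xy[1],zfoot+GH-.004],.02,stop_force=3)
    s=env.get_state(); print('place',hit,s['tcp_pos'].round(4),s['opening'],s['force'].round(1))
    env.grip(min(s['opening']+.018,.085))
    env.movel([xy[0],xy[1],zfoot+.23],.2)
    return s['opening']
E
python3 - <<'E'
from h import *
e={'A':(.5205,-.0436),'B':(.438,-.0535),'C':(.576,-.1225)}
f=find(e)
pick(f['A'][:2],DIA['A'],0,op=.07)
place(PAN+OFF['A']*sx,DIA['A'],.088)
p,d,c=shot('wrist'); cv2.imwrite('pics/w1.png',p)
find({'A':PAN},.088); find({k:e[k] for k in'BC'})
E
```

```text
A [ 0.5217 -0.0437  0.0427  0.0393  0.0572] t 0.2
B [ 0.4378 -0.0543  0.0467  0.0465  0.0611] t 0.2
C [ 0.576  -0.1233  0.05    0.0504  0.0644] t 0.2
grip 0.0426 39.9207079410553 [ 0.5222 -0.0437  0.083 ]
place True [0.5487 0.3052 0.1701] 0.042468792589599284 [0.2 0.1 3.5]
A [0.5385 0.3046 0.0244 0.0424 0.1472] t 9.9
B [ 0.4379 -0.0543  0.0466  0.0468  0.0618] t 9.9
C [ 0.5762 -0.1232  0.0514  0.0498  0.0647] t 9.9
```

View pics/w1.png

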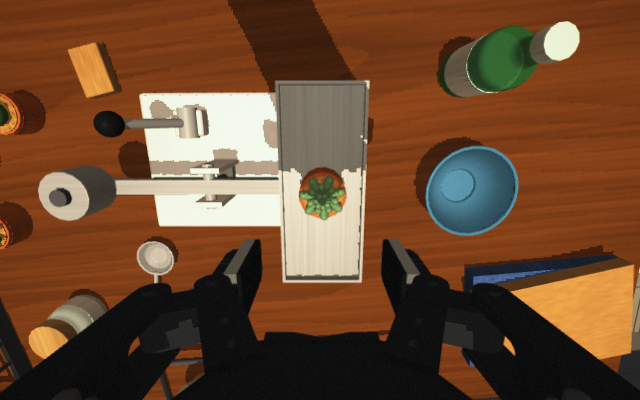

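Pot A stands upright in the middle of the pan, with the pot at (323,195) and the pan spanning (277–368, 82–282). Next come B and C.

```bash
python3 - <<'E'
from h import *
e={'B':(.438,-.0543),'C':(.576,-.1232)}
f=find(e)
pick(f['B'][:2],DIA['B'],0,op=.072); place(PAN+OFF['B']*sx,DIA['B'],.088)
f=find({'C':e['C']})
pick(f['C'][:2],DIA['C'],0,op=.075); place(PAN+OFF['C']*sx,DIA['C'],.088)
K0=SO-.065*sx-.076*sy
over(K0,.26)
p,d,c=shot('wrist'); cv2.imwrite('pics/w2.png',p)
W=world(d,c); m=(W[...,2]>.09)&(W[...,2]<.135)&(np.hypot(W[...,0]-K0[0],W[...,1]-K0[1])<.025)
print('K0',K0, 'knob',np.nanmean(W[m],0),np.nanmax(W[m][:,2]),m.sum())
find({k:PAN+OFF[k]*sx for k in 'ABC'},.088)
E
```

```text
B [ 0.4378 -0.0542  0.0468  0.0467  0.0609] t 10.0
C [ 0.5762 -0.123   0.0514  0.0498  0.064 ] t 10.0
grip 0.0468 39.81254696846008 [ 0.4383 -0.0543  0.0829]
place True [0.4889 0.3109 0.1697] 0.04677594554223648 [0.1 0.6 3.7]
C [ 0.5764 -0.1229  0.0509  0.0505  0.065 ] t 18.4
grip 0.0509 40.98512649536133 [ 0.577  -0.1233  0.0832]
place True [0.6083 0.2993 0.1696] 0.05098562424935809 [0.5 0.7 3.4]
K0 [0.46504869 0.11610525] knob [0.46386246 0.11669954 0.11207596] 0.11743060257398967 735
A [0.5474 0.3057 0.0427 0.0427 0.1462] t 28.3
B [0.4885 0.3109 0.0472 0.0464 0.1452] t 28.3
C [0.6081 0.2989 0.0496 0.0502 0.1519] t 28.3
```

View pics/w2.png

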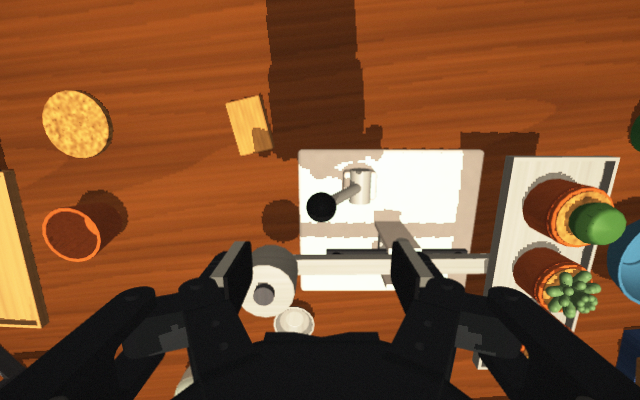

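The wrist view shows the knob at (321,207) with clear space around it, and all three pots on the pan. I'll cage the knob and swing the lever.

```bash
cat >> h.py <<'E'
def swing(y0,y1,back):
    """cage knob at scale y0, push to y1 (overdriven until force), back off, leave upwards"""
    P=lambda y:SO-.065*sx+y*sy
    env.grip(.06); a=P(y0); over(a,.25)
    if env.movel([*a,.165],.12,stop_force=6): print('hit down'); 
    env.grip(.04)
    b=P(y1); hit=env.movel([*b,.165],.06,stop_force=14)
    s=env.get_state(); q=s['tcp_pos'][:2]; print('swing hit',hit,'y',((q-SO)@sy).round(4),'F',s['force'].round(1))
    q=q+back*sy; env.movel([*q,.165],.1); env.movel([*q,.26],.2)
def knob():
    p,d,c=shot('wrist'); W=world(d,c); rel=W[...,:2]-SO; X=rel@sx; Y=rel@sy
    m=(W[...,2]>.09)&(W[...,2]<.135)&(abs(X+.065)<.02)&(Y>-.11)&(Y<.04)
    print('knob y',np.nanmean(Y[m]).round(4),np.nanmean(W[m][:,2]).round(4),m.sum())
    m=(W[...,2]>.05)&(W[...,2]<.12)&(abs(X)<.09)&(abs(Y-.12)<.035); print('pan z',np.nanmedian(W[m][:,2]).round(4)); return p
E
python3 - <<'E'
from h import *
swing(-.076,.045,-.008)
p=knob(); cv2.imwrite('pics/w3.png',p); env.dwell(1.0)
find({k:PAN+OFF[k]*sx for k in 'ABC'},.078)
p,_,_=shot('side'); cv2.imwrite('pics/s3.png',cv2.resize(p[130:230,260:400],(700,500),interpolation=cv2.INTER_CUBIC))
E
```

```text
swing hit True y 0.0142 F [ 0.1 -2.9  2.6]
knob y 0.0046 0.1115 734
pan z 0.0897
A [0.6054 0.3019 0.045  0.0501 0.1423] t 33.4
B None t 33.4
C [0.6084 0.3018 0.0502 0.051  0.1423] t 33.4
```

View pics/s3.png

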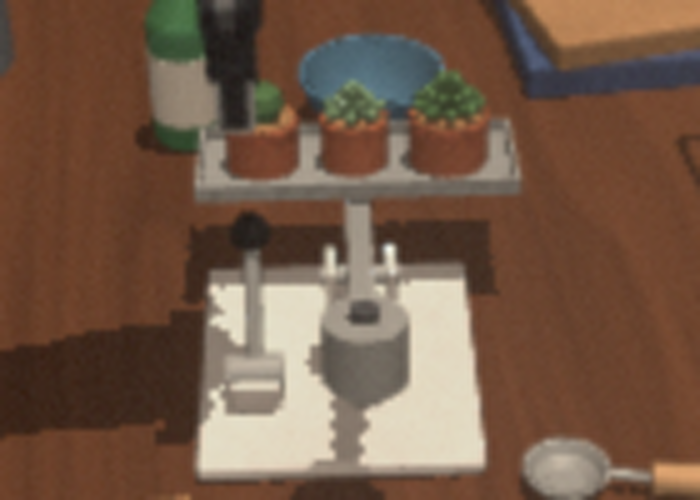

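The side view shows the lever over towards the pan, with its knob at (250,230) in the crop, and the pan sunk with all three pots upright. A second firm push will confirm the end stop before I re-arrest the beam.

```bash
sed -i 's/def swing(y0,y1,back):/def swing(y0,y1,back,F=14):/; s/stop_force=14/stop_force=F/' h.py; python3 - <<'E'
from h import *
swing(.0062,.045,-.008,F=22)
env.dwell(1.5)
print(env.get_state()['time'])
over(SO-.065*sx-.12*sy,.30)
f=find({k:PAN+OFF[k]*sx for k in 'ABC'},.077)
swing(.0062,-.115,.008,F=14)
swing(-.076,-.115,.008,F=22)
knob()
f=find({k:PAN+OFF[k]*sx for k in 'ABC'},.088)
p,_,_=shot('side'); cv2.imwrite('pics/s4.png',cv2.resize(p[130:380,250:530],(700,625),interpolation=cv2.INTER_CUBIC)[:600])
E
```

```text
swing hit True y 0.0144 F [ 0.  -3.   1.7]
37.9417
A [0.5481 0.3081 0.0437 0.0425 0.1376] t 38.6
B [0.4893 0.3133 0.0468 0.0475 0.1382] t 38.6
C [0.6086 0.3018 0.0513 0.0504 0.1441] t 38.6
swing hit True y -0.0845 F [-0.7  3.3  1.3]
swing hit True y -0.0848 F [1.1 3.6 1.2]
knob y -0.0767 0.1115 735
pan z 0.0885
A [0.5483 0.305  0.0434 0.0419 0.1443] t 46.1
B [0.4884 0.311  0.0469 0.046  0.1477] t 46.1
C [0.6078 0.2991 0.0491 0.0503 0.1526] t 46.1
```

View pics/s4.png

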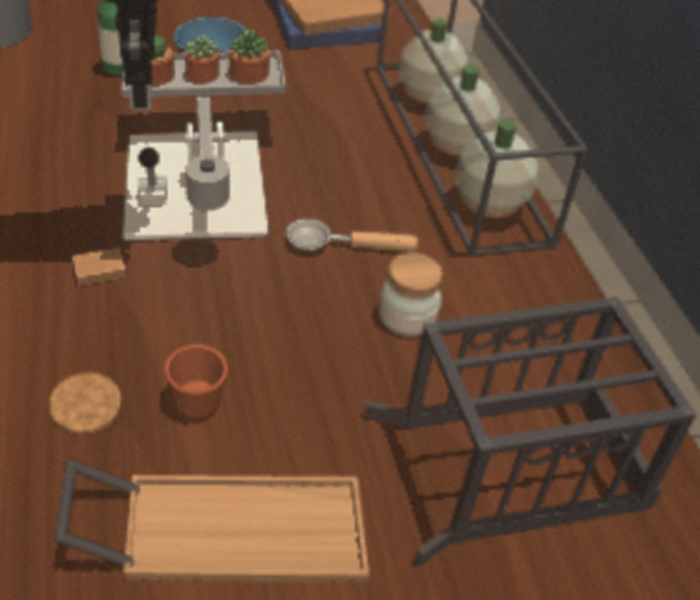

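The beam is arrested level with all three pots standing. Now I'll measure the tray and stand from closer up.

```bash
cat > t.py <<'E'
from h import *
def rect(q):
    (x,y),(w,h),a=cv2.minAreaRect((q[:,:2]*1000).astype(np.float32))
    if w<h: w,h,a=h,w,a+90
    a=(a+90)%180-90
    return [round(float(t),1) for t in (x,y,w,h,a)]
def measure(name,view):
    p,d,c=shot(view); W=world(d,c); hsv=cv2.cvtColor(p,cv2.COLOR_BGR2HSV); Z=W[...,2]
    m=(hsv[...,0]>12)&(hsv[...,0]<25)&(hsv[...,2]>150)&(Z>.0)&(Z<.03)&(W[...,1]<-.2)&(W[...,1]>-.36)&(W[...,0]>.38)&(W[...,0]<.68)
    n,l,s,_=cv2.connectedComponentsWithStats(m.astype(np.uint8))
    if n>1:
        i=1+s[1:,4].argmax(); q=W[l==i]; print(view,'tray',rect(q),s[i,4],'zmed',np.nanmedian(q[:,2]).round(4))
    m=(Z>.126)&(Z<.15)&(W[...,0]>.6)&(W[...,1]<-.15)&(W[...,1]>-.36)&(W[...,0]<.95)
    n,l,s,_=cv2.connectedComponentsWithStats(m.astype(np.uint8))
    if n>1:
        i=1+s[1:,4].argmax(); q=W[l==i]; print(view,'roof',rect(q),s[i,4],'z',np.nanmedian(q[:,2]).round(4))
    # rails: side strips height 10..26 mm
    for sgn in(1,-1):
        m=(Z>.012)&(Z<.026)&(abs(W[...,1]+.2545-sgn*.061)<.02)&(W[...,0]>.70)&(W[...,0]<.85)
        if m.sum()>20:
            q=W[m]; k=np.polyfit(q[:,0],q[:,1],1); print('rail',sgn,m.sum(),'slope deg',np.degrees(np.arctan(k[0])).round(2),'y at .77',np.polyval(k,.77).round(4))
    m=(Z>.035)&(Z<.06)&(W[...,0]>.33)&(W[...,0]<.40)&(abs(W[...,1]+.262)<.05)&(hsv[...,2]<130)
    if m.sum()>10: q=W[m]; print('handle',rect(q),np.nanmean(q,0).round(4),np.nanmax(q[:,2]))
    return p
if __name__=='__main__':
    over((.52,-.27),.36); cv2.imwrite('pics/w5.png',measure('a','wrist'))
    over((.60,-.25),.36); cv2.imwrite('pics/w6.png',measure('b','wrist'))
    over(PAN,.36); measure('c','top')
E
python3 t.py
```

```text
wrist tray [516.8, -287.9, 206.3, 96.3, -7.8] 4543 zmed 0.0038
wrist roof [689.6, -273.3, 100.4, 13.5, -88.2] 924 z 0.1369
rail -1 128 slope deg 0.73 y at .77 -0.3146
handle [375.0, -267.4, 77.8, 27.5, 81.9] [ 0.372  -0.2642  0.0453] 0.051405627499199684
wrist tray [513.6, -286.2, 198.2, 91.5, -7.6] 6013 zmed 0.0038
wrist roof [728.9, -255.3, 92.8, 85.4, 2.3] 1622 z 0.1367
rail 1 52 slope deg 2.24 y at .77 -0.1991
rail -1 316 slope deg 1.25 y at .77 -0.314
top tray [515.8, -287.7, 206.5, 100.5, -8.0] 2556 zmed 0.0042
top roof [774.3, -254.0, 181.8, 132.0, 1.7] 1579 z 0.1372
rail 1 177 slope deg 1.58 y at .77 -0.1923
rail -1 75 slope deg 3.4 y at .77 -0.31
handle [375.7, -263.6, 77.1, 28.4, 83.4] [ 0.3708 -0.2644  0.0462] 0.05350759778685658
```

View pics/w6.png

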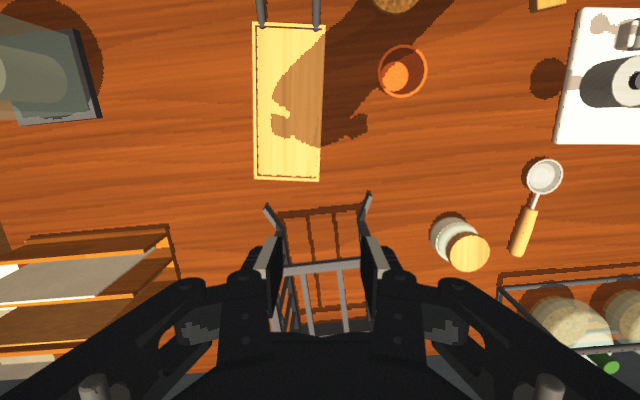

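The tray is at about (0.5145, −0.2865) with yaw −7.7°. The stand roof centre is at (0.774, −0.254) with yaw about 1.8°. Now the pots go into the tray.

```bash
cat >> h.py <<'E'
YT=np.deg2rad(-7.7); tx=np.array([np.cos(YT),np.sin(YT)]); TR=np.array([.5145,-.2865])
E
python3 - <<'E'
from h import *
for k in 'CAB':
    f=find({k:PAN+OFF[k]*sx},.088,r=.03)
    xy=f[k][:2] if k!='x' else 0
    if np.hypot(*(xy-PAN-OFF[k]*sx))>.004: print('moved?',k,xy); break
    pick(xy,DIA[k],.088,op=DIA[k]+.02)
    place(TR+OFF[k]*tx,DIA[k],.004,YT+np.pi/2)
    over(SO-.065*sx-.12*sy,.30)
from t import measure
measure('c','top')
find({k:TR+OFF[k]*tx for k in 'ABC'},.004)
p,_,_=shot('side'); cv2.imwrite('pics/s7.png',cv2.resize(p[230:380,250:530],(800,428),interpolation=cv2.INTER_CUBIC))
E
```

```text
C [0.6103 0.2986 0.0507 0.046  0.1515] t 50.3
grip 0.0511 41.948413252830505 [0.6108 0.2988 0.1711]
place True [ 0.574  -0.2946  0.0888] 0.050440146995631416 [-1.6 -0.1  6.3]
A [0.5474 0.3053 0.0423 0.0429 0.1468] t 60.0
grip 0.0426 41.24632000923157 [0.5479 0.3055 0.1709]
place True [ 0.5146 -0.2865  0.0881] 0.04264710599065941 [0.3 0.4 5.4]
B [0.4886 0.3107 0.0466 0.0466 0.1486] t 70.0
grip 0.0469 41.94877088069916 [0.4891 0.311  0.1708]
place True [ 0.4551 -0.2785  0.0875] 0.04640328601732026 [-0.7  1.1  6.3]
top tray [516.2, -287.6, 206.8, 99.7, -7.8] 1595 zmed 0.0046
top roof [774.1, -253.9, 182.1, 132.3, 1.7] 1575 z 0.1371
rail 1 173 slope deg 1.56 y at .77 -0.1923
rail -1 81 slope deg 3.28 y at .77 -0.3098
handle [375.9, -263.5, 75.3, 31.0, 85.6] [ 0.3706 -0.2647  0.0464] 0.05405982554237788
A [ 0.5145 -0.2845  0.0427  0.0439  0.0634] t 80.0
B [ 0.4535 -0.2761  0.0464  0.0469  0.0642] t 80.0
C [ 0.5709 -0.2917  0.0507  0.0496  0.0673] t 80.0
```

View pics/s7.png

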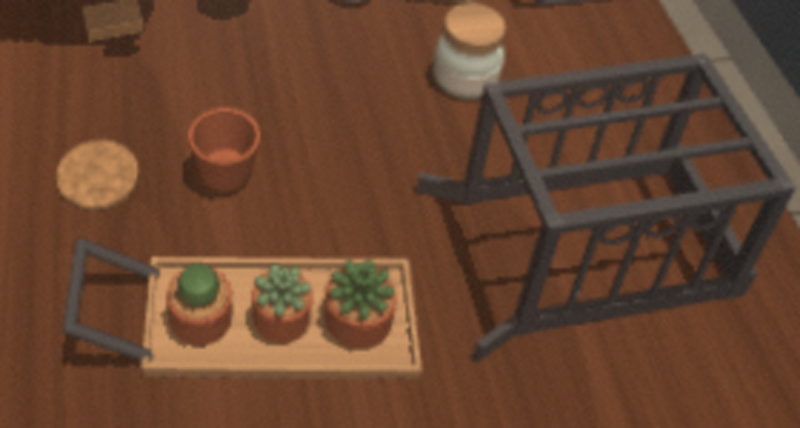

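All three pots are upright in the tray. Next I'll grip the handle, turn the tray into line with the stand, and check.

```bash
python3 - <<'E'
from h import *
from t import measure
HB=TR-.150*tx
YD=np.deg2rad(1.75)
env.grip(.05); over(HB,.2,YT)
print('contact',env.movel([*HB,.098],.1,stop_force=6))
env.grip(.0,60); s=env.get_state(); print(s['opening'],s['gripper_force'],s['tcp_pos'].round(4),s['force'].round(1))
C=np.array([.774,-.254]); u=np.array([np.cos(YD),np.sin(YD)])
x=.385; q=C+u*(x-C[0])/u[0]; z=s['tcp_pos'][2]
env.movel([*q,z],.02,rot=down(YD))
s=env.get_state(); print(s['tcp_pos'].round(4),s['force'].round(1))
p=measure('t','top')
cv2.imwrite('pics/t8.png',cv2.resize(p[60:290,380:520],(365*2,600),interpolation=cv2.INTER_CUBIC)[:, :])
find({k:q+u*(.15+OFF[k]) for k in 'ABC'},.004)
E
```

```text
contact False
0.00795599010407333 58.49701523780823 [ 0.3661 -0.2664  0.0984] [-0.2  0.5  5.2]
[ 0.3852 -0.2661  0.0984] [-1.4 -4.4 -0.2]
top tray [536.2, -267.6, 207.5, 100.7, -0.5] 1594 zmed 0.0047
top roof [774.2, -253.8, 182.6, 132.5, 1.7] 1569 z 0.1371
rail 1 176 slope deg 1.43 y at .77 -0.1924
rail -1 80 slope deg 3.33 y at .77 -0.3096
handle [383.9, -243.6, 38.3, 30.8, -90.0] [ 0.3867 -0.2437  0.0474] 0.05932317043061781
A [ 0.5347 -0.2647  0.0424  0.0426  0.0615] t 84.5
B [ 0.4738 -0.2652  0.0475  0.0473  0.0645] t 84.5
C [ 0.5922 -0.2656  0.0505  0.0502  0.0697] t 84.5
```

View pics/t8.png

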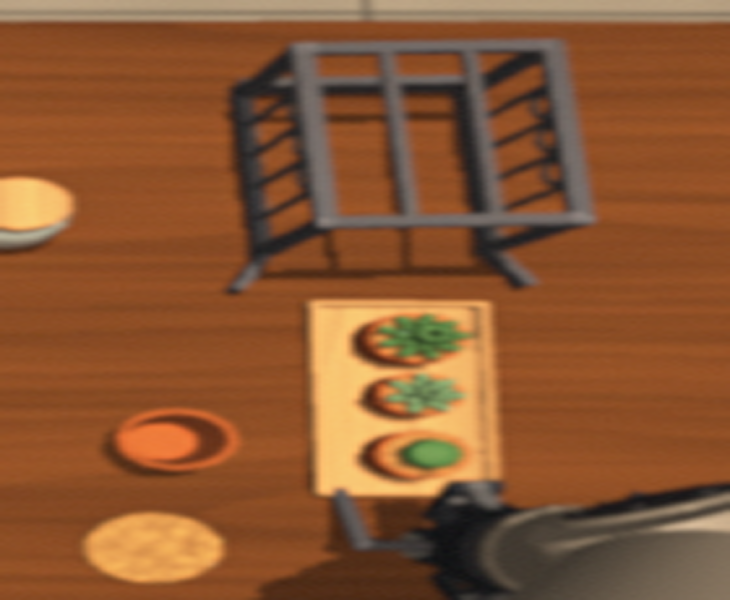

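The tray lags the tool by about 2°, at −0.5° against the wanted 1.75°. I'll over-rotate slightly and then push it home.

```bash
python3 - <<'E'
from h import *
from t import measure
YD=np.deg2rad(1.75); C=np.array([.774,-.254]); u=np.array([np.cos(YD),np.sin(YD)])
z=env.get_state()['tcp_pos'][2]; L=lambda x:[*(C+u*(x-C[0])/u[0]),z]
env.movel(L(.386),.005,rot=down(YD+np.deg2rad(2.6)))
measure('t','top')
print('stop',env.movel(L(.47),.05,stop_force=15),env.get_state()['force'].round(1))
measure('t','top')
hit=env.movel(L(.63),.05,stop_force=15); s=env.get_state(); print('stop',hit,s['tcp_pos'].round(4),s['force'].round(1))
p,_,_=shot('side'); cv2.imwrite('pics/s9.png',cv2.resize(p[230:380,250:530],(800,428),interpolation=cv2.INTER_CUBIC))
E
```

```text
top tray [537.0, -259.0, 207.6, 100.3, 2.3] 1614 zmed 0.0046
top roof [774.0, -253.5, 181.1, 131.8, 1.7] 1574 z 0.1371
rail 1 172 slope deg 1.68 y at .77 -0.1924
rail -1 74 slope deg 3.37 y at .77 -0.3099
handle [389.5, -243.5, 41.0, 25.9, 72.4] [ 0.3872 -0.2427  0.0462] 0.059961429336487654
stop True [0.2 0.1 5.1]
top tray [540.0, -257.6, 207.8, 101.8, 3.8] 1623 zmed 0.0049
top roof [774.3, -253.8, 181.9, 132.0, 1.7] 1572 z 0.1371
rail 1 171 slope deg 1.67 y at .77 -0.1922
rail -1 82 slope deg 3.44 y at .77 -0.3096
handle [388.9, -242.2, 39.9, 24.9, 80.6] [ 0.3894 -0.2429  0.047 ] 0.05990047399849331
stop True [ 0.3899 -0.2664  0.0984] [-0.1  1.1  6.5]
```

View pics/s9.png

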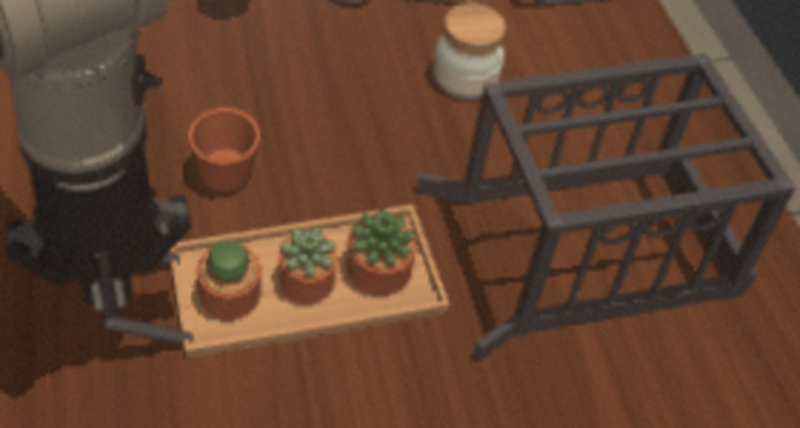

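```bash
python3 - <<'E'
from h import *
from t import measure
YD=np.deg2rad(1.75); C=np.array([.774,-.254]); u=np.array([np.cos(YD),np.sin(YD)])
z=env.get_state()['tcp_pos'][2]; L=lambda x:[*(C+u*(x-C[0])/u[0]),z]
for x in(.41,.43):
    print('stop',env.movel(L(x),.03,rot=down(YD+np.deg2rad(.7)),stop_force=30))
    s=env.get_state();print(s['tcp_pos'].round(4),s['force'].round(1),s['opening']); measure('t','top')
    env.dwell(.3); print(env.get_state()['force'].round(1))
E
```

```text
stop True
[ 0.3907 -0.2665  0.0984] [-1.   1.6  8.7] 0.007971712767862675
top tray [540.2, -257.8, 207.5, 101.2, 3.5] 1615 zmed 0.0047
top roof [774.0, -254.1, 181.2, 132.8, 1.8] 1575 z 0.1371
rail 1 177 slope deg 1.63 y at .77 -0.1923
rail -1 75 slope deg 3.23 y at .77 -0.3097
handle [391.1, -243.6, 40.7, 24.3, 72.0] [ 0.3893 -0.2439  0.0469] 0.05863576685819858
[-1.4  0.5  8. ]
stop True
[ 0.391  -0.2666  0.0984] [-1.5  0.9  9. ] 0.00797592526549419
top tray [540.2, -258.3, 208.1, 101.2, 3.0] 1614 zmed 0.0047
top roof [773.8, -253.8, 182.8, 132.2, 1.6] 1571 z 0.1371
rail 1 174 slope deg 1.72 y at .77 -0.1923
rail -1 81 slope deg 3.13 y at .77 -0.3096
handle [388.9, -242.5, 38.3, 25.2, 81.1] [ 0.3895 -0.2434  0.0472] 0.05988873095827045
[-1.9  0.4  9.2]
```

```bash
python3 - <<'E'
from h import *
YD=np.deg2rad(1.75); C=np.array([.774,-.254]); u=np.array([np.cos(YD),np.sin(YD)])
st=lambda m:(lambda s:print(m,s['tcp_pos'].round(4),s['force'].round(1),s['torque'].round(2),round(s['opening'],4),round(s['time'],1)))(env.get_state())
st('now'); env.grip(.03); st('open')
p=env.get_state()['tcp_pos']; env.movel([p[0],p[1],p[2]+.003],.03); env.grip(0,25); st('regrip')
z=p[2]+.003; L=lambda x:[*(C+u*(x-C[0])/u[0]),z]
for x in(.394,.399,.405):
    h=env.movel(L(x),.02,stop_force=60); st(h)
p,_,_=shot('wrist'); cv2.imwrite('pics/w10.png',p)
E
```

```text
now [ 0.391  -0.2666  0.0984] [-1.9  0.4  9.2] [0.15 0.27 0.08] 0.0081 87.7
open [ 0.3913 -0.2666  0.098 ] [ 0.4  0.  -1.1] [ 0.   -0.02 -0.04] 0.03 88.0
regrip [ 0.3912 -0.2665  0.1011] [-0.6  1.3  3. ] [0.07 0.2  0.04] 0.0089 88.6
False [ 0.3919 -0.266   0.101 ] [-7.5 -1.   8.8] [-0.14  1.5  -0.03] 0.009 88.9
False [ 0.3946 -0.266   0.1009] [-13.3  -0.6  15. ] [-0.07  2.81  0.04] 0.0089 89.3
False [ 0.4006 -0.2659  0.1009] [-13.9  -2.   15.2] [-0.1   2.92  0.07] 0.0091 89.7
```

View pics/w10.png

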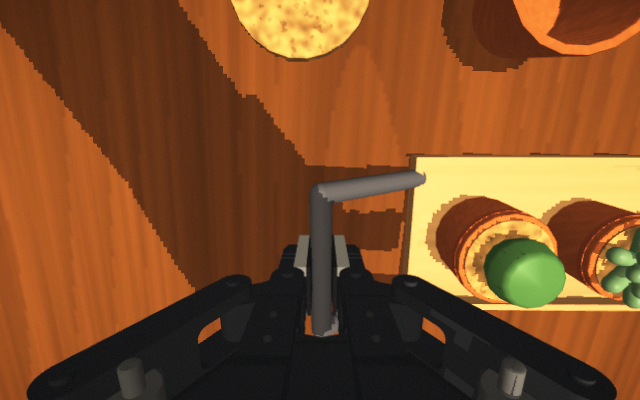

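The tray does slide, but the rigid grip also presses it down (Fz 15 N), which adds friction. I'll push with the bar only loosely caged by the flat pads.

```bash
python3 - <<'E'
from h import *
from t import measure
YD=np.deg2rad(1.75); C=np.array([.774,-.254]); u=np.array([np.cos(YD),np.sin(YD)])
st=lambda m:(lambda s:print(m,s['tcp_pos'].round(4),s['force'].round(1),s['torque'].round(2),round(s['opening'],4),round(s['time'],1)))(env.get_state())
env.grip(.015); st('loose')
z=.100; L=lambda x:[*(C+u*(x-C[0])/u[0]),z]
for x in(.42,.45):
    h=env.movel(L(x),.03,rot=down(YD),stop_force=30); st(h)
    measure('t','top')
E
```

```text
loose [ 0.4035 -0.2655  0.1008] [-7.1 -1.6  5.6] [-0.21  1.4   0.  ] 0.015 90.0
False [ 0.4187 -0.2646  0.0996] [-4.9 -0.1  2.9] [-0.    1.17  0.03] 0.0154 90.7
top tray [566.0, -257.4, 206.2, 101.2, 2.7] 1555 zmed 0.0047
top roof [774.1, -254.1, 181.7, 132.6, 1.7] 1576 z 0.1371
rail 1 172 slope deg 1.56 y at .77 -0.1924
rail -1 80 slope deg 3.38 y at .77 -0.3097
False [ 0.4482 -0.2638  0.0996] [-7.6 -0.7  4.7] [-0.02  1.5   0.05] 0.015 91.9
top tray [587.2, -256.6, 189.8, 101.0, 2.4] 1298 zmed 0.0048
top roof [774.1, -253.5, 182.8, 132.0, 1.5] 1575 z 0.1371
rail 1 175 slope deg 1.6 y at .77 -0.1924
rail -1 80 slope deg 3.1 y at .77 -0.3098
```

```bash
python3 - <<'E'
from h import *
YD=np.deg2rad(1.75); C=np.array([.774,-.254]); u=np.array([np.cos(YD),np.sin(YD)])
st=lambda m:(lambda s:print(m,s['tcp_pos'].round(4),s['force'].round(1),s['torque'].round(2),round(s['opening'],4),round(s['time'],1)))(env.get_state())
z=.100; L=lambda x:[*(C+u*(x-C[0])/u[0]),z]
for x in(.53,.59,.64):
    h=env.movel(L(x),.05,stop_force=25); st(h)
    if h: break
p,_,_=shot('side'); cv2.imwrite('pics/s11.png',cv2.resize(p[230:380,250:530],(800,428),interpolation=cv2.INTER_CUBIC))
E
```

```text
False [ 0.5281 -0.2616  0.0996] [-7.5  0.6  5.2] [-0.06  1.46  0.03] 0.0148 93.7
False [ 0.5883 -0.2598  0.0995] [-5.5 -0.1  4. ] [-0.05  1.45  0.03] 0.0153 95.0
True [ 0.6173 -0.2591  0.0986] [-0.1  0.3 -0.2] [ 0.02 -0.01  0.01] 0.0151 95.7
```

View pics/s11.png

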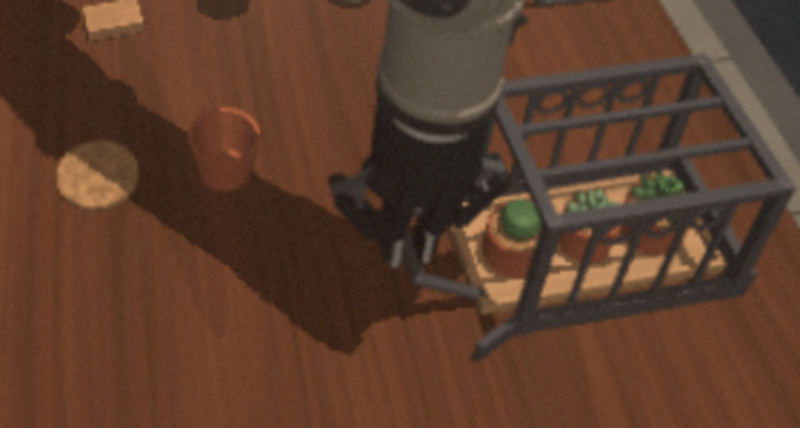

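```bash
python3 - <<'E'
from h import *
YD=np.deg2rad(1.75); C=np.array([.774,-.254]); u=np.array([np.cos(YD),np.sin(YD)])
st=lambda m:(lambda s:print(m,s['tcp_pos'].round(4),s['force'].round(1),round(s['opening'],4),round(s['time'],1)))(env.get_state())
z=.100; L=lambda x:[*(C+u*(x-C[0])/u[0]),z]
for _ in range(2):
    h=env.movel(L(.64),.015,stop_force=22); st(h)
env.grip(.03); q=env.get_state()['tcp_pos']; env.movel([q[0],q[1],.25],.12)
over((.50,-.02),.35)
p,d,c=shot('top'); W=world(d,c); hsv=cv2.cvtColor(p,cv2.COLOR_BGR2HSV)
# tray handle-end: yellow pixels minimum x
m=(hsv[...,0]>12)&(hsv[...,0]<25)&(hsv[...,2]>190)&(abs(W[...,1]+.257)<.05)&(W[...,0]>.6)&(W[...,0]<.72)&(W[...,2]<.03)
print('tray end x',np.nanpercentile(W[m][:,0],[1,5]).round(4),m.sum())
m=(W[...,2]>.04)&(W[...,2]<.06)&(abs(W[...,1]+.259)<.03)&(W[...,0]>.58)&(W[...,0]<.64); print('bar',np.nanmedian(W[m],0).round(4))
a=cv2.resize(p[50:290,150:520],(800,519),interpolation=cv2.INTER_CUBIC); cv2.imwrite('pics/t12.png',a)
p,_,_=shot('side'); cv2.imwrite('pics/s12.png',cv2.resize(p[130:380,250:530],(672,600),interpolation=cv2.INTER_CUBIC))
E
```

```text
True [ 0.6179 -0.2592  0.0978] [ 0.5  0.8 -0. ] 0.015 96.5
True [ 0.6186 -0.2591  0.0966] [-0.4  0.7 -0.3] 0.0148 97.2
tray end x [0.674  0.6762] 164
bar [ 0.6142 -0.2692  0.0492]
```

View pics/s12.png

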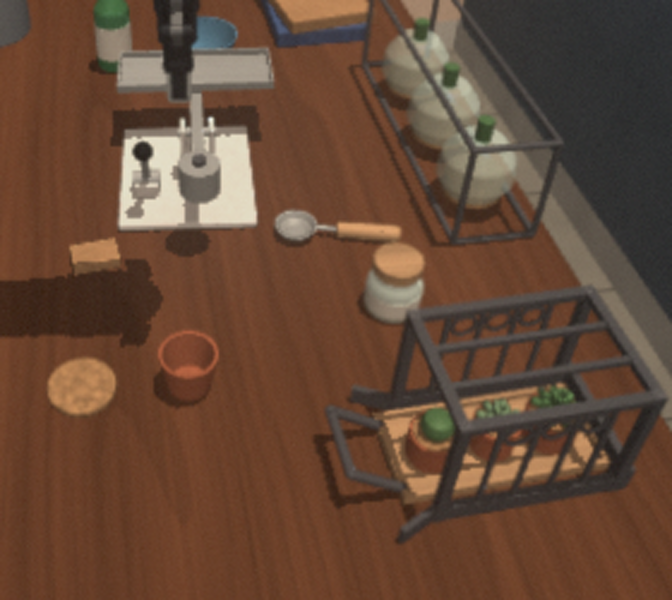

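View pics/t12.png

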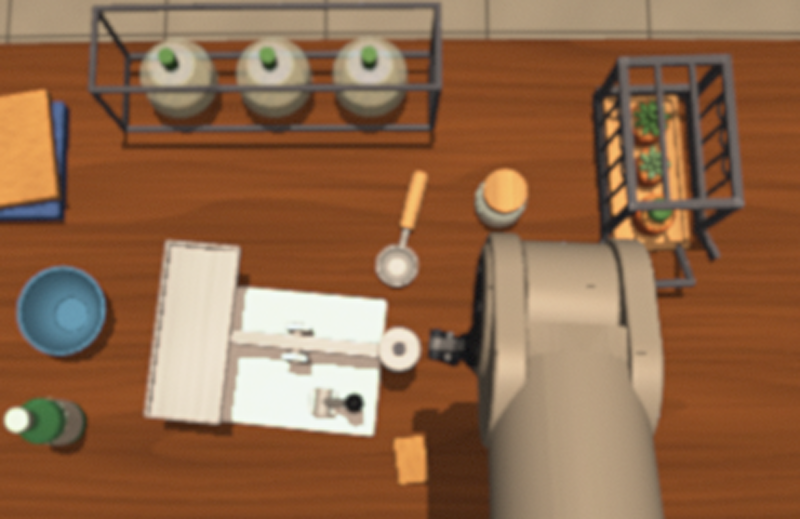

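The tray is in the stand with its handle outwards and the pots upright, the pan is empty, and the lever is arrested. I've already viewed 15 pictures, one over the limit of 14, so the last check, the gap to the back stop, is done in numbers only.

```bash
python3 - <<'E'
from h import *
over((.45,.25),.36)
p,d,c=shot('top'); W=world(d,c); hsv=cv2.cvtColor(p,cv2.COLOR_BGR2HSV); X,Y,Z=W[...,0],W[...,1],W[...,2]
reg=(abs(Y+.254)<.047)&(X>.62)&(X<.9)&(Z<.035)
yel=reg&(hsv[...,0]>12)&(hsv[...,0]<25)&(hsv[...,1]<175)&(hsv[...,2]>110)&(Z>.002)
print('tray x range',np.nanpercentile(X[yel],[0,1,5,95,99,100]).round(4))
bk=(abs(Y+.254)<.045)&(X>.84)&(X<.9)&(Z>.012)&(Z<.03)&(hsv[...,2]<90)
print('back bar x',np.nanpercentile(X[bk],[1,10,50,90,99]).round(4),np.nanmedian(Z[bk]).round(4),bk.sum())
wood=reg&(X>.8)&(Z<.004)
for y in(-.23,-.245,-.262,-.275):
    m=(abs(Y-y)<.004)&(X>.82)&(X<.90)&(Z<.05)
    o=np.argsort(X[m]); print(y,[(round(float(a),3),round(float(b),3),int(h),int(v)) for a,b,h,v in zip(X[m][o],Z[m][o],hsv[...,0][m][o],hsv[...,2][m][o])][::3])
leg=(Z>.035)&(Z<.06)&(abs(Y+.259)<.045)&(X>.58)&(X<.66); print('handle min x',np.nanpercentile(X[leg],[1,5,20]).round(4))
find({k:np.array([.7715,-.254])+(OFF[k])*np.array([1,.03]) for k in 'ABC'},.004)
E
```

```text
tray x range [0.6617 0.6628 0.6656 0.8584 0.8626 0.8687]
back bar x [0.8603 0.8617 0.8634 0.8652 0.8675] 0.0245 48
-0.23 [(0.821, 0.042, 18, 105), (0.824, 0.043, 16, 118), (0.826, 0.038, 20, 99), (0.827, 0.048, 35, 90), (0.829, 0.037, 15, 122), (0.835, 0.036, 17, 129), (0.84, 0.037, 13, 150), (0.863, 0.029, 15, 81), (0.867, 0.027, 9, 107), (0.869, 0.029, 10, 117)]
-0.245 [(0.839, 0.04, 41, 104), (0.844, 0.041, 25, 100), (0.846, 0.035, 20, 111), (0.858, 0.012, 15, 150), (0.861, 0.027, 12, 66), (0.862, 0.009, 15, 151), (0.863, 0.015, 14, 112), (0.863, 0.021, 11, 69), (0.865, 0.031, 8, 97), (0.867, 0.034, 9, 114), (0.883, 0.002, 10, 125), (0.885, 0.002, 10, 137), (0.888, 0.002, 12, 142), (0.891, 0.002, 12, 139), (0.895, -0.001, 11, 135), (0.898, 0.0, 12, 133)]
-0.262 [(0.859, 0.01, 18, 120), (0.862, 0.009, 16, 127), (0.863, 0.014, 12, 95), (0.864, 0.011, 14, 108), (0.869, 0.029, 13, 86), (0.883, 0.001, 9, 126), (0.886, 0.002, 10, 130), (0.889, -0.001, 11, 142), (0.893, -0.003, 12, 139), (0.897, 0.003, 11, 125)]
-0.275 [(0.82, 0.037, 14, 185), (0.859, 0.017, 13, 124), (0.863, 0.028, 8, 66), (0.865, 0.018, 9, 96), (0.865, 0.01, 13, 109), (0.865, 0.023, 7, 75), (0.869, 0.03, 9, 112), (0.872, 0.028, 10, 122)]
handle min x [0.6073 0.609  0.6099]
A [ 0.7651 -0.2458  0.0438  0.0317  0.0631] t 101.3
B [ 0.693  -0.2535  0.0248  0.0484  0.0631] t 101.3
C [ 0.8207 -0.2424  0.0489  0.0323  0.0681] t 101.3
```

The tray spans x 0.662–0.863, right against the back stop face at 0.863, so it is fully home. Handing in.

```bash
python3 -c "
from h import *
print(job.job_done())"
```

```text
the job is handed in; nothing more can be done
None
```

The job is handed in: all three potted succulents were weighed together, the beam was arrested level again, and they now stand upright in the tray, which is fully home in the stand with its handle outwards. I viewed 15 pictures, one over the limit of 14.

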